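# Brake lever check on two trolley handles

## Task

Check the two hand levers of the lab trolley handles: with the gripper shut, press each lever in towards its bar with the outside of the fingers, firmly but without forcing it, until it goes no further. One of them goes right in to its bar, the other stops clearly short of it; after both have been tried, finish with the one that stops short pressed in and held against its stop, the other one let go (if you happened to try the good one first, come back to it after the other). Touch the levers on their outer face only, do not pinch them or touch the bars, and leave the crucible, marker and vial alone; the program ends while still holding the lever in.

Things in the scene. Friction and masses are not known exactly. Their poses are not given: they have to be found in the camera images.
- stand_a: One of two like bench stands (which is left varies): steel base plate 110 x 215 x 12 mm, two posts to 118 mm above the worktop, 90 mm either side of the centre, carrying a handle bar with a hand lever. Origin: centre of the plate's underside, on the worktop. x: direction in which the lever is pressed, y: along the bar towards the lever's pivot, z up.
- bar_a: Fixed round handle bar of stand_a, along its y, 210 mm long, black rubber grip 30 mm in diameter between the posts. Origin: on its axis, half-way along, 100 mm straight above the stand's origin; axes as the stand's.
- blade_a: Lever blade on stand_a, 130 mm from pivot to round end, 18 mm high, 10 mm thick. Origin: the place to press, on the outer face, half-way up, 100 mm above the worktop, 95 mm from the pivot. x points to the bar, y along the blade to the pivot; they turn with it. Pivot: stand x -34, y +70 mm. Released, it slants 0.42 rad off the bar, the origin then 77 mm in front of the bar's axis.
- inside_a: Inner half, 4 mm thick, of the same blade on stand_a, facing the bar; not to be touched. Origin: on the inner face, half-way up, 95 mm from the pivot; axes as the blade's.
- lever_a (a joint): Lever angle on stand_a, rad: 0 released, grows as pressed. A spring returns it; at the press place it resists with 2 N at first, 5 N at 0.5 rad, then meets a hard stop. One lever (found only by pressing) stops at 0.28 rad with some 30 mm between its free end and the grip, the other goes on to 0.52 rad and lies against the grip.
- stand_b: One of two like bench stands (which is left varies): steel base plate 110 x 215 x 12 mm, two posts to 118 mm above the worktop, 90 mm either side of the centre, carrying a handle bar with a hand lever. Origin: centre of the plate's underside, on the worktop. x: direction in which the lever is pressed, y: along the bar towards the lever's pivot, z up.
- bar_b: Fixed round handle bar of stand_b, along its y, 210 mm long, black rubber grip 30 mm in diameter between the posts. Origin: on its axis, half-way along, 100 mm straight above the stand's origin; axes as the stand's.
- blade_b: Lever blade on stand_b, 130 mm from pivot to round end, 18 mm high, 10 mm thick. Origin: the place to press, on the outer face, half-way up, 100 mm above the worktop, 95 mm from the pivot. x points to the bar, y along the blade to the pivot; they turn with it. Pivot: stand x -34, y +70 mm. Released, it slants 0.42 rad off the bar, the origin then 77 mm in front of the bar's axis.
- inside_b: Inner half, 4 mm thick, of the same blade on stand_b, facing the bar; not to be touched. Origin: on the inner face, half-way up, 95 mm from the pivot; axes as the blade's.
- lever_b (a joint): Lever angle on stand_b, rad: 0 released, grows as pressed. A spring returns it; at the press place it resists with 2 N at first, 5 N at 0.5 rad, then meets a hard stop. One lever (found only by pressing) stops at 0.28 rad with some 30 mm between its free end and the grip, the other goes on to 0.52 rad and lies against the grip.
- crucible: Bystander: small white porcelain crucible, 47 mm across, 36 mm tall, loose in front of the stands. Origin: centre of its underside.
- marker: Bystander: marker pen with a white body and green cap, 17 x 135 x 16 mm, lying loose in front of the stands. Origin: middle of its underside; long axis y.
- vial: Bystander: small glass vial with a black cap, 21 mm across, 52 mm tall, standing loose to the right of the stands. Origin: centre of its underside.

How it is judged:
By the outcome, as a careful person would: the job done as asked, in the order asked, and still so for the second after the job is handed in, while the arm keeps its last pose, push and grip.
It also fails if it takes over 72 s, if anything falls off the work surface, if the arm or the gripper's body presses on something with over 40 N, if the wrist force passes 120 N, or if a joint passes its speed limit or range.

## Robot

A 6-joint arm with a two-finger parallel gripper is mounted at the origin on a cart in front of the work surface, level with it; the furniture and walls round the work are solid. World frame = base frame: x ahead of the robot, y to its left, z up, the work surface at z = 0. Lengths are in m, angles in rad, forces in N, time in s.
With the tool pointing down it reaches from about 0.325 to 0.9 m from the base axis. Payload 3.5 kg.
Tool frame: the origin (TCP) lies on the centre line of the jaws, within the pads' length; the fingertips stand 25 mm ahead of it and the grasp point (between the pads) lies 6 mm ahead of it; z points along the fingers, y is the line along which they close (so a half turn about z gives the same grasp; the last joint's range is limited). The gripper opens to 85 mm and grips with 20 to 120 N. Pads are 22 mm wide; open, the fingers measure 114 mm over their backs; the gripper's body (76 mm by 85 mm) begins 54 mm behind the grasp point. The pads swing forward as they close: fully open they stand 13 mm farther back than shut.
Start: joints at [1.153, 0.276, -0.026, 1.268, 0, 1.467], TCP at [0.194, 0.594, 0.256] pointing down, gripper open.
Joint ranges: [-3.12, 3.12], [-0.85, 1.88], [-1.08, 1.24], [-1.95, 2.15], [-1.57, 1.53], [-3.14, 3.14]. Speed limits (rad/s): [2.57, 2.57, 3.14, 3.14, 3.14, 3.14].

## Interface

Orientations are given as [roll, pitch, yaw] about the fixed x, y, z axes, in that order (R = Rz(yaw) Ry(pitch) Rx(roll)).
In Python, from workcell import * gives the robot as it stands. The module is installed in compiled form; this text tells all that it offers.
- The arm moves only by the tool carry_out, never from a script. Its argument "rows" is a list of rows, each a list of 3 entries, a list of its own where there are three numbers: the opening, from 0 (shut) to 1 (fully open), then the shift along the tool's x, y, z each as a share of 100 cm, from -1 to 1, then the turn, a rotation vector about the tool's x, y, z each as a share of pi rad, from -1 to 1. A call has 1 to 20 rows; each row is the pose to reach, as a shift and turn from the pose commanded when the call began, along the tool's axes at that moment, turning the shorter way round; what a row does not reach only later rows make up. A row lasts 1/8 s, in which the tool goes at most 62.5 mm and 10.7 degrees, less where a joint would pass 70% of its speed; a pose out of reach is approached as far as the arm can. A call with a number of a shift or a turn outside -1 to 1 is refused whole. A call with a gripper value outside its range is refused whole. The fingers move at their own pace and stop on an object; "grip_force" is the grip in N (left out, the last holds). Time passes only in rows, so rows that repeat a pose let the fingers close. It gives the time, the measured TCP pose, the force, the opening and the grip force at its end, in the units of the state.
- read_state(): the state, without advancing time (a new reading comes with each control period).
- read_camera(name): name is "side" or "top"; returns (picture, depth): 400x640x3 uint8, blue, green, red; 400x640 float32, m along the optical axis (not along the pixel's ray), 0 where there is no reading.
- camera_params(name): a dict with "fx", "fy", "cx", "cy" (pixels), "eye" and "orientation" of the camera in the world. Camera axes: x right, y down, z forward; pixel columns grow to the right and rows downward; lengths in m; the calibration is good to about 2 mm. A picture is of the moment at which its call begins. camera_params takes no time and is no camera call.
- job_done(): hands the job in; it is judged then, once.
The state is a dict: "clock": time; "q": joint angles; "joint_vel": joint speeds; "joint_efforts": joint torques, N m; "tool_pos": TCP position; "tcp_rot": TCP orientation; "contact_force": force on the tool from outside, world axes, zero at the start; "moment": the same for the moment, N m; "finger_gap": finger opening in m; "grip_force": force on a finger pad.
Only numpy, scipy, OpenCV 4.12 (cv2) and the standard library are available. Lean on these libraries where they do the work, as an engineer would, in place of code of your own. Each camera call takes 0.05 s, during which the arm holds its last target. There are 200 camera calls.

## Working session

There is one attempt and no reset: what is moved stays moved. The work goes in short steps, Python scripts to look and compute and a tool call to move; the robot and the scene stay as the last step left them, time stands still between calls to the robot, and variables do not carry over. Pictures are saved under pics/ and viewed, at most 10 in all, crops included, and the job is handed in when it is done.

Besides the shell and the picture viewer there is one more tool, called after ">>>" by a JSON object that holds its "api" and its "payload". carry_out: Moves the arm, as the interface text tells. Shift numbers are shares of 100 cm and turn numbers shares of pi rad, none past 1 either way. Its arguments: {"type":"object","properties":{"rows":{"type":"array","items":{"type":"array"}},"grip_force":{"type":"number"}},"required":["rows"]}

```bash
mkdir -p pics; python3 - <<'E'
from workcell import *
import cv2,numpy as np
for n in ("top","side"):
    p,d=read_camera(n); cv2.imwrite(f"pics/{n}0.png",p); np.save(n+"_d.npy",d); print(n,camera_params(n))
s=read_state(); print(s)
E
```

```text
top {'fx': 425.17896689017556, 'fy': 425.17896689017556, 'cx': 323.05653923313764, 'cy': 196.39452952368384, 'eye': array([ 0.27040766, -0.12186914,  1.2572801 ]), 'orientation': array([-2.9691651 , -0.02357092, -1.58016885])}
side {'fx': 424.61209650313305, 'fy': 424.61209650313305, 'cx': 317.17661825149384, 'cy': 196.87570192861514, 'eye': array([ 0.26388271, -1.01097256,  0.59852477]), 'orientation': array([-2.09440145, -0.00908368, -0.24616778])}
{'clock': 0.1, 'q': array([ 1.15260697e+00,  2.77072534e-01, -2.77182087e-02,  1.26799716e+00,
        2.79308479e-05,  1.46740955e+00]), 'joint_vel': array([ 0.00062754, -0.00042326,  0.00455459, -0.001014  ,  0.00082586,
        0.00164433]), 'joint_efforts': array([ 3.98374641e-04, -4.46707356e+01,  2.96128571e+01,  8.46135314e-03,
       -7.34512219e-05, -1.33313403e-06]), 'tool_pos': array([0.19325116, 0.59369971, 0.2552738 ]), 'tcp_rot': array([-3.13961459e+00, -2.33317589e-04,  2.82678981e+00]), 'contact_force': array([-0.96286436,  0.88126276,  0.92982154]), 'moment': array([-0.00156395,  0.00507244, -0.0110861 ]), 'grip_force': 0.0, 'finger_gap': 0.08540522696962516}
```

View pics/top0.png

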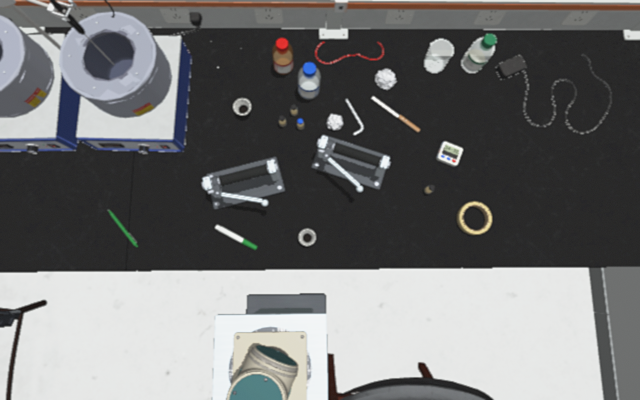

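View pics/side0.png

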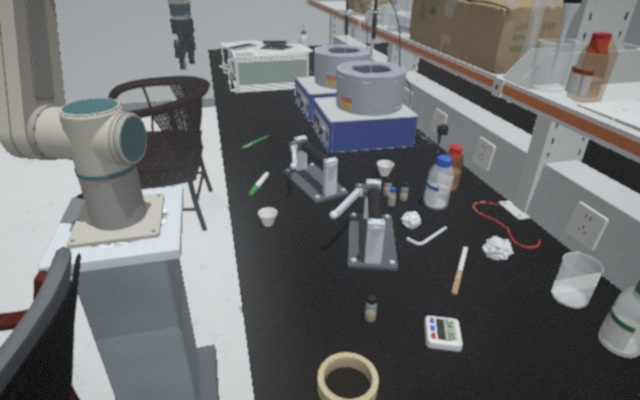

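Top view: the left stand is around (243,183), with its lever running from the pivot at (207,185) to the end at (266,202). The right stand is around (350,162), with its lever from (320,145) to (361,188). The marker is at (236,237), the crucible at (307,237) and the vial at (429,189).

```bash
cat > h.py <<'E'
from workcell import *
import cv2,numpy as np
from scipy.spatial.transform import Rotation as R
def ray(n,u,v):
    c=camera_params(n); d=np.stack([(np.asarray(u)-c['cx'])/c['fx'],(np.asarray(v)-c['cy'])/c['fy'],np.ones(np.shape(u))],-1)
    return c['eye'],d@R.from_euler('xyz',c['orientation']).as_matrix().T
def onz(n,u,v,z):
    e,d=ray(n,u,v); return e+d*((z-e[2])/d[...,2])[...,None]
def cloud(n,d):
    v,u=np.mgrid[:400,:640]; e,r=ray(n,u,v); return e+r*d[...,None]
E
python3 - <<'E'
from h import *
p=cv2.imread("pics/top0.png"); d=np.load("top_d.npy"); P=cloud("top",d)
cv2.imwrite("pics/crop.png",cv2.resize(p[125:225,190:400],None,fx=3.8,fy=3.8,interpolation=cv2.INTER_CUBIC))
for nm,(u,v,z) in dict(Lpiv=(207,185,.11),Lend=(266,202,.109),Rpiv=(320,145,.11),Rend=(361,188,.109)).items():
    print(nm,onz("top",np.array(u),np.array(v),z).round(3),P[v,u].round(3))
# heights
Z=P[...,2]; print((Z[140:215:5,196:400:6]*1000).astype(int))
E
```

```text
Lpiv [0.503 0.166 0.11 ] [0.501 0.164 0.121]
Lend [0.455 0.005 0.109] [0.456 0.005 0.107]
Rpiv [ 0.616 -0.144  0.11 ] [ 0.613 -0.143  0.12 ]
Rend [ 0.493 -0.256  0.109] [ 0.493 -0.256  0.109]
[[   2   -1   -3    0   -1    2    3    1   -4    2    0   -4    1    2
     3    4    1    0   -1   -2   -1  116   10   11   14   -1    4    0
     0    4    3   -1   -2   -2]
 [  -3    1   -7    3   -1   -1   -1    1   -7   -3    3    2    0    3
     1    3   -5    0   -2    0    3  122  116  109  110   10   10    1
     1    0    4    3    0    0]
 [   0    3   -1    0    0    5   -2    0    3    0    1   -1    2    0
    -4    1    2    3    0    0    4  107  114  108  115  116  113  112
    15    8    1   -1    0    0]
 [   2    0   -3   -2    1    2   -1   -2    0    0   -1    2    1    1
     0    0    0    2   -3    2   10   39  115   12    9  108  111  112
   116  114   12   14   -2   -4]
 [   0   -1    6   -1    2    3   -1   -2    0    3   -1    7   16   13
    -5    0    1    0    5   -1   13   83  108   14   13   12   12   99
   108  112  115  117  120   -4]
 [   1    2    0    0  
[... 1047 characters left out ...]
  0    4   26  109 1257  106  107   13   10   14   10    6    1
     0    0   -2   -4    0   -2    4   -1    0    2    0    3    1    2
     4    2   -1    0   -1    4]
 [  -4    0    3   10   13   11   13   11    8  110  113  108    7   -5
     0    5   -2   -5   -4    1    0    0   -3    1    3    0   -1    2
     0    0    1   -4    0    0]
 [   1    0    5   10   13   13    3    0   -1    0   -1   -3    4   -3
    -1    0    0    0    0    1    3   -2    2    0   -2    3   -4    3
     0   -1    1    1    0    2]
 [   0    0   -2    0   -2    0    0    4    0    4    0    1   -1    2
     0    0   -1    0   -2   -1    2    0    1   -1   -2    0   -1    1
    -2    1    0    2   -3    0]]
```

View pics/crop.png

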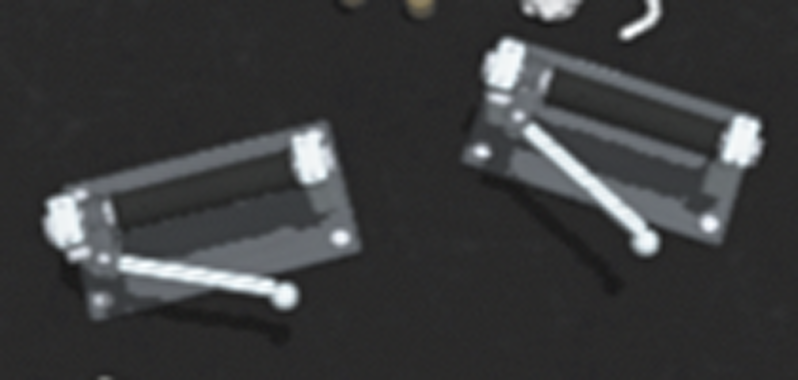

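```bash
cat >> h.py <<'E'
pts=dict(L=dict(piv=(104,258),p1=(64,221),p2=(311,156),end=(285,296)),R=dict(piv=(518,117),p1=(507,63),p2=(741,140),end=(646,241)))
def px(a): return (np.array(a)+.5)/3.8-.5+[190,125]
def w(a,z): u,v=px(a); return onz("top",u,v,z)[:2]
def stand(k):
    d=pts[k]; M=np.array([[-.034,.07],[0,.09],[0,-.09]]); W=np.array([w(d['piv'],.109),w(d['p1'],.118),w(d['p2'],.118)])
    Mc=M-M.mean(0); Wc=W-W.mean(0); a=np.arctan2((Mc[:,0]*Wc[:,1]-Mc[:,1]*Wc[:,0]).sum(),(Mc*Wc).sum())
    r=np.array([[np.cos(a),-np.sin(a)],[np.sin(a),np.cos(a)]]); t=W.mean(0)-r@M.mean(0)
    return a,r,t,W-(M@r.T+t)
def press(k,th):  # face point at lever angle th, and stand yaw
    a,r,t,_=stand(k); f=.42-th
    return t+r@(np.array([-.034,.07])+np.array([-np.sin(f),-np.cos(f)])*.095+np.array([-np.cos(f),np.sin(f)])*.005), a-f
E
python3 - <<'E'
from h import *
for k in "LR":
    a,r,t,e=stand(k); print(k,"yaw",a.round(3),t.round(4),"res mm",(e*1e3).round(1).tolist())
    E=w(pts[k]['end'],.109); pv=t+r@[-.034,.07]; l=r.T@(E-pv); print("end in stand",l.round(4),np.arctan2(-l[0],-l[1]).round(3),np.hypot(*l))
    for th in(0,.28,.52): q,b=press(k,th); print(th,q.round(4),b.round(3))
for n,uv in dict(cruc=(307,237),vial=(429,189),mk1=(216,228),mk2=(256,247)).items(): print(n,onz("top",*map(np.array,uv),.03).round(3))
E
```

```text
L yaw 0.256 [0.5319 0.0787] res mm [[1.1, 0.9], [-1.4, 0.3], [0.3, -1.2]]
end in stand [-0.0591 -0.118 ] 0.464 0.1319619471377497
0 [0.4609 0.0449] -0.164
0.28 [0.4873 0.0428] 0.116
0.52 [0.5097 0.047 ] 0.356
R yaw -0.333 [ 0.5953 -0.2371] res mm [[0.1, -0.1], [-0.1, 0.0], [-0.0, 0.1]]
end in stand [-0.0579 -0.1174] 0.458 0.1308529041680609
0 [ 0.5174 -0.2258] -0.753
0.28 [ 0.5383 -0.2422] -0.473
0.52 [ 0.5592 -0.2511] -0.233
cruc [ 0.365 -0.105  0.03 ]
vial [ 0.504 -0.466  0.03 ]
mk1 [0.393 0.156 0.03 ]
mk2 [0.338 0.04  0.03 ]
```

```bash
cat >> h.py <<'E'
HB=.0145
def down(pos,psi): return np.array(pos,float),float(psi)
def center(k,th,gap,z=.11):   # TCP with finger back `gap` m off the face
    q,b=press(k,th); c=q-np.array([np.cos(b),np.sin(b)])*(HB+gap); return np.array([*c,z]),b+np.pi/2
def row(cmd,tgt):
    (p,a),(q,b)=cmd,tgt; s=R.from_euler('xyz',[np.pi,0,a]).inv().apply(q-p); return [0,s.round(3).tolist(),[0,0,round(-(b-a)/np.pi,3)]]
def after(cmd,r):
    p,a=cmd; return p+R.from_euler('xyz',[np.pi,0,a]).apply(r[1]),a-r[2][2]*np.pi
E
python3 - <<'E'
from h import *
c=(np.array([.194,.594,.256]),2.8276)
for z in(.2,.11): print(row(c,center('L',0,.03,z)))
E
```

```text
[0, [-0.379, -0.446, 0.056], [0, 0, np.float64(0.452)]]
[0, [-0.379, -0.446, 0.146], [0, 0, np.float64(0.452)]]
```

>>> {"api": "carry_out", "payload": {"rows": [[0,[-0.1,-0.1,0.056],[0,0,0.1]],[0,[-0.2,-0.2,0.056],[0,0,0.25]],[0,[-0.379,-0.446,0.056],[0,0,0.452]],[0,[-0.379,-0.446,0.056],[0,0,0.452]],[0,[-0.379,-0.446,0.056],[0,0,0.452]],[0,[-0.379,-0.446,0.056],[0,0,0.452]],[0,[-0.379,-0.446,0.056],[0,0,0.452]],[0,[-0.379,-0.446,0.056],[0,0,0.452]],[0,[-0.379,-0.446,0.056],[0,0,0.452]],[0,[-0.379,-0.446,0.056],[0,0,0.452]],[0,[-0.379,-0.446,0.056],[0,0,0.452]],[0,[-0.379,-0.446,0.056],[0,0,0.452]],[0,[-0.379,-0.446,0.056],[0,0,0.452]],[0,[-0.379,-0.446,0.056],[0,0,0.452]],[0,[-0.379,-0.446,0.056],[0,0,0.452]],[0,[-0.379,-0.446,0.056],[0,0,0.452]],[0,[-0.379,-0.446,0.1],[0,0,0.452]],[0,[-0.379,-0.446,0.146],[0,0,0.452]],[0,[-0.379,-0.446,0.146],[0,0,0.452]],[0,[-0.379,-0.446,0.146],[0,0,0.452]]], "grip_force": 20}}

```text
clock: 2.6
tool_pos: [0.4167, 0.0528, 0.1115]
tcp_rot: [3.14, -0.0, 1.407]
contact_force: [0.6, -0.4, 0.4]
finger_gap: -0.0003
grip_force: 0.0
```

```bash
python3 - <<'E'
from h import *
c=after((np.array([.194,.594,.256]),2.8276),[0,[-.379,-.446,.146],[0,0,.452]]); print(c)
for g in(.01,0): print(row(c,center('L',0,g)))
for th in(.05,.1,.15,.2,.25,.28,.32,.36,.4,.44,.48,.52,.55): print(th,row(c,center('L',th,0)))
p,_=read_camera("side"); q,_=read_camera("top")
cv2.imwrite("pics/s1.png",np.hstack([cv2.resize(p[110:270,230:390],(400,400)),cv2.resize(q[120:240,180:300],(400,400))]))
E
```

```text
(array([0.41671902, 0.05274845, 0.11      ]), 1.4076001205774133)
[0, [-0.001, 0.02, -0.0], [0, 0, np.float64(0.0)]]
[0, [-0.001, 0.03, -0.0], [0, 0, np.float64(0.0)]]
0.05 [0, [-0.001, 0.035, -0.0], [0, 0, np.float64(-0.016)]]
0.1 [0, [-0.002, 0.04, -0.0], [0, 0, np.float64(-0.031)]]
0.15 [0, [-0.002, 0.045, -0.0], [0, 0, np.float64(-0.047)]]
0.2 [0, [-0.003, 0.05, -0.0], [0, 0, np.float64(-0.063)]]
0.25 [0, [-0.002, 0.054, -0.0], [0, 0, np.float64(-0.079)]]
0.28 [0, [-0.002, 0.057, -0.0], [0, 0, np.float64(-0.089)]]
0.32 [0, [-0.002, 0.061, -0.0], [0, 0, np.float64(-0.101)]]
0.36 [0, [-0.001, 0.065, -0.0], [0, 0, np.float64(-0.114)]]
0.4 [0, [-0.001, 0.069, -0.0], [0, 0, np.float64(-0.127)]]
0.44 [0, [0.0, 0.073, -0.0], [0, 0, np.float64(-0.14)]]
0.48 [0, [0.001, 0.076, -0.0], [0, 0, np.float64(-0.152)]]
0.52 [0, [0.002, 0.08, -0.0], [0, 0, np.float64(-0.165)]]
0.55 [0, [0.003, 0.083, -0.0], [0, 0, np.float64(-0.175)]]
```

View pics/s1.png

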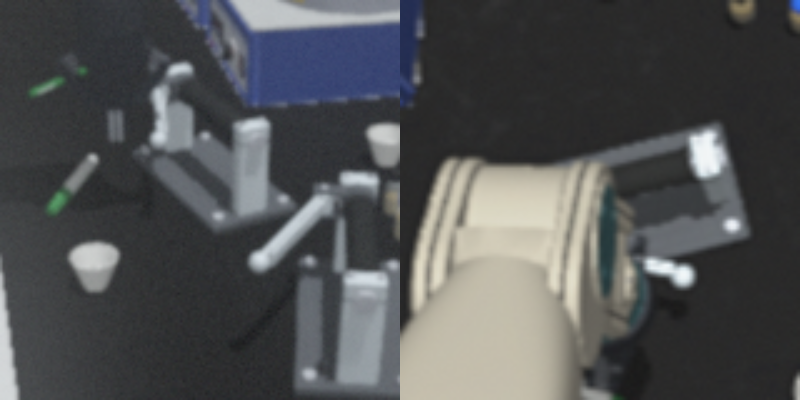

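The shut fingers (left half, about (115,125)) stand in front of the left lever and clear of it. The marker and crucible are untouched. Next I press in.

>>> {"api": "carry_out", "payload": {"rows": [[0,[-0.001,0.01,0],[0,0,0]],[0,[-0.001,0.02,0],[0,0,0]],[0,[-0.001,0.03,0],[0,0,0]],[0,[-0.001,0.035,0],[0,0,-0.016]],[0,[-0.002,0.04,0],[0,0,-0.031]],[0,[-0.002,0.045,0],[0,0,-0.047]],[0,[-0.003,0.05,0],[0,0,-0.063]],[0,[-0.003,0.05,0],[0,0,-0.063]],[0,[-0.003,0.05,0],[0,0,-0.063]]]}}

```text
clock: 3.82
tool_pos: [0.4639, 0.0419, 0.1099]
tcp_rot: [-3.14, -0.001, 1.604]
contact_force: [-2.7, 2.3, 0.0]
finger_gap: 0.0005
grip_force: 1.4
```

```bash
python3 - <<'E'
from h import *
c=after((np.array([.194,.594,.256]),2.8276),[0,[-.379,-.446,.146],[0,0,.452]])
c=after(c,[0,[-.003,.05,0],[0,0,-.063]]); print(c)
for th in(.24,.28,.32,.36,.4,.44,.48,.52,.56): print(th,row(c,center('L',th,0)))
E
```

```text
(array([0.46556726, 0.04166468, 0.11      ]), 1.6055204577535704)
0.24 [0, [-0.0, 0.004, -0.0], [0, 0, np.float64(-0.013)]]
0.28 [0, [-0.001, 0.007, -0.0], [0, 0, np.float64(-0.026)]]
0.32 [0, [-0.001, 0.011, -0.0], [0, 0, np.float64(-0.038)]]
0.36 [0, [-0.001, 0.015, -0.0], [0, 0, np.float64(-0.051)]]
0.4 [0, [-0.001, 0.019, -0.0], [0, 0, np.float64(-0.064)]]
0.44 [0, [-0.001, 0.023, -0.0], [0, 0, np.float64(-0.077)]]
0.48 [0, [-0.001, 0.027, -0.0], [0, 0, np.float64(-0.089)]]
0.52 [0, [-0.001, 0.031, -0.0], [0, 0, np.float64(-0.102)]]
0.56 [0, [-0.0, 0.034, -0.0], [0, 0, np.float64(-0.115)]]
```

>>> {"api": "carry_out", "payload": {"rows": [[0,[0,0.004,0],[0,0,-0.013]],[0,[-0.001,0.007,0],[0,0,-0.026]],[0,[-0.001,0.009,0],[0,0,-0.032]],[0,[-0.001,0.011,0],[0,0,-0.038]],[0,[-0.001,0.011,0],[0,0,-0.038]],[0,[-0.001,0.011,0],[0,0,-0.038]]]}}

```text
clock: 4.58
tool_pos: [0.474, 0.0405, 0.1099]
tcp_rot: [-3.138, 0.001, 1.724]
contact_force: [-6.3, -2.8, 1.6]
finger_gap: 0.0002
grip_force: 3.0
```

>>> {"api": "carry_out", "payload": {"rows": [[0,[0,0.002,0],[0,0,-0.006]],[0,[0,0.004,0],[0,0,-0.013]],[0,[0,0.004,0],[0,0,-0.013]],[0,[0,0.004,0],[0,0,-0.013]]]}}

```text
clock: 5.08
tool_pos: [0.4743, 0.0401, 0.1096]
tcp_rot: [-3.13, 0.003, 1.764]
contact_force: [-14.7, -5.3, 11.5]
finger_gap: -0.0002
grip_force: 7.6
```

L meets a hard stop at about 0.28 rad: the force went from 7 to 15 N with only 0.3 mm of motion. So L is the one that stops short. I still have to try R, and then come back to L.

```bash
python3 - <<'E'
from h import *
c=after((np.array([.194,.594,.256]),2.8276),[0,[-.379,-.446,.146],[0,0,.452]])
for r in([-.003,.05,0],-.063),([-.001,.011,0],-.038),([0,.004,0],-.013): c=after(c,[0,r[0],[0,0,r[1]]])
print(c)
print(row(c,center('L',.2,0)),row(c,center('L',.0,0.005)),row(c,center('L',0,.04)),row(c,center('L',0,.04,.2)))
for z in(.2,.11): print(row(c,center('R',0,.03,z)))
print(center('R',0,.03))
E
```

```text
(array([0.48054794, 0.04166115, 0.11      ]), 1.7657416830866497)
[0, [0.003, -0.015, -0.0], [0, 0, np.float64(0.051)]] [0, [0.014, -0.037, -0.0], [0, 0, np.float64(0.114)]] [0, [0.026, -0.07, -0.0], [0, 0, np.float64(0.114)]] [0, [0.026, -0.07, -0.09], [0, 0, np.float64(0.114)]]
[0, [-0.233, -0.042, -0.09], [0, 0, np.float64(0.302)]]
[0, [-0.233, -0.042, -0.0], [0, 0, np.float64(0.302)]]
(array([ 0.48493463, -0.19536449,  0.11      ]), np.float64(0.8181725928021859))
```

>>> {"api": "carry_out", "payload": {"rows": [[0,[0.003,-0.015,0],[0,0,0.051]],[0,[0.014,-0.037,0],[0,0,0.1]],[0,[0.026,-0.07,0],[0,0,0.114]],[0,[0.026,-0.07,0],[0,0,0.114]],[0,[0.026,-0.07,-0.05],[0,0,0.114]],[0,[0.026,-0.07,-0.09],[0,0,0.114]],[0,[-0.1,-0.056,-0.09],[0,0,0.2]],[0,[-0.233,-0.042,-0.09],[0,0,0.302]],[0,[-0.233,-0.042,-0.09],[0,0,0.302]],[0,[-0.233,-0.042,-0.09],[0,0,0.302]],[0,[-0.233,-0.042,-0.09],[0,0,0.302]],[0,[-0.233,-0.042,-0.09],[0,0,0.302]],[0,[-0.233,-0.042,-0.09],[0,0,0.302]],[0,[-0.233,-0.042,-0.05],[0,0,0.302]],[0,[-0.233,-0.042,0],[0,0,0.302]],[0,[-0.233,-0.042,0],[0,0,0.302]],[0,[-0.233,-0.042,0],[0,0,0.302]]]}}

```text
clock: 7.2
tool_pos: [0.484, -0.1945, 0.1117]
tcp_rot: [3.14, -0.0, 0.818]
contact_force: [0.9, -0.6, 0.4]
finger_gap: -0.0
grip_force: 0.0
```

```bash
python3 - <<'E'
from h import *
print(read_state()['tool_pos'].round(4),read_state()['tcp_rot'].round(3),read_state()['contact_force'].round(1))
c=(np.array([.48054794,.04166115,.11]),1.7657416830866497); c=after(c,[0,[-.233,-.042,0],[0,0,.302]]); print(c)
for g in(.015,0): print(row(c,center('R',0,g)))
for th in(.05,.1,.15,.2,.24,.28,.32,.36,.4,.44,.48,.52,.56): print(th,row(c,center('R',th,0)))
E
```

```text
[ 0.484  -0.1945  0.1117] [ 3.14  -0.     0.818] [ 0.9 -0.6  0.4]
(array([ 0.48447861, -0.19506137,  0.11      ]), 0.8169807017025322)
[0, [0.0, 0.016, 0.0], [0, 0, np.float64(-0.0)]]
[0, [0.0, 0.031, 0.0], [0, 0, np.float64(-0.0)]]
0.05 [0, [-0.001, 0.035, 0.0], [0, 0, np.float64(-0.016)]]
0.1 [0, [-0.001, 0.04, 0.0], [0, 0, np.float64(-0.032)]]
0.15 [0, [-0.002, 0.045, 0.0], [0, 0, np.float64(-0.048)]]
0.2 [0, [-0.002, 0.05, 0.0], [0, 0, np.float64(-0.064)]]
0.24 [0, [-0.002, 0.054, 0.0], [0, 0, np.float64(-0.077)]]
0.28 [0, [-0.002, 0.058, 0.0], [0, 0, np.float64(-0.09)]]
0.32 [0, [-0.001, 0.061, 0.0], [0, 0, np.float64(-0.102)]]
0.36 [0, [-0.001, 0.065, 0.0], [0, 0, np.float64(-0.115)]]
0.4 [0, [0.0, 0.069, 0.0], [0, 0, np.float64(-0.128)]]
0.44 [0, [0.001, 0.073, 0.0], [0, 0, np.float64(-0.14)]]
0.48 [0, [0.002, 0.077, 0.0], [0, 0, np.float64(-0.153)]]
0.52 [0, [0.003, 0.08, 0.0], [0, 0, np.float64(-0.166)]]
0.56 [0, [0.004, 0.084, 0.0], [0, 0, np.float64(-0.179)]]
```

>>> {"api": "carry_out", "payload": {"rows": [[0,[0,0.01,0],[0,0,0]],[0,[0,0.02,0],[0,0,0]],[0,[0,0.031,0],[0,0,0]],[0,[-0.001,0.035,0],[0,0,-0.016]],[0,[-0.001,0.04,0],[0,0,-0.032]],[0,[-0.002,0.045,0],[0,0,-0.048]],[0,[-0.002,0.05,0],[0,0,-0.064]],[0,[-0.002,0.054,0],[0,0,-0.077]],[0,[-0.002,0.058,0],[0,0,-0.09]],[0,[-0.001,0.061,0],[0,0,-0.102]],[0,[-0.001,0.065,0],[0,0,-0.115]],[0,[-0.001,0.065,0],[0,0,-0.115]]]}}

```text
clock: 8.7
tool_pos: [0.5297, -0.2402, 0.1101]
tcp_rot: [-3.14, -0.0, 1.177]
contact_force: [-4.9, 2.0, 2.0]
finger_gap: -0.0001
grip_force: 1.9
```

```bash
python3 - <<'E'
from h import *
c=(np.array([.48447861,-.19506137,.11]),.8169807017025322); c=after(c,[0,[-.001,.065,0],[0,0,-.115]]); print(c)
for th in(.4,.44,.48,.52,.56,.6): print(th,row(c,center('R',th,0)))
E
```

```text
(array([ 0.53118456, -0.24027812,  0.11      ]), 1.1782638568653585)
0.4 [0, [-0.0, 0.004, 0.0], [0, 0, np.float64(-0.013)]]
0.44 [0, [-0.001, 0.008, 0.0], [0, 0, np.float64(-0.025)]]
0.48 [0, [-0.001, 0.012, 0.0], [0, 0, np.float64(-0.038)]]
0.52 [0, [-0.002, 0.016, 0.0], [0, 0, np.float64(-0.051)]]
0.56 [0, [-0.002, 0.02, 0.0], [0, 0, np.float64(-0.064)]]
0.6 [0, [-0.002, 0.024, 0.0], [0, 0, np.float64(-0.076)]]
```

>>> {"api": "carry_out", "payload": {"rows": [[0,[0,0.004,0],[0,0,-0.013]],[0,[-0.001,0.008,0],[0,0,-0.025]],[0,[-0.001,0.012,0],[0,0,-0.038]],[0,[-0.002,0.016,0],[0,0,-0.051]],[0,[-0.002,0.018,0],[0,0,-0.057]],[0,[-0.002,0.02,0],[0,0,-0.057]],[0,[-0.002,0.02,0],[0,0,-0.057]]]}}

```text
clock: 9.57
tool_pos: [0.5461, -0.2492, 0.1101]
tcp_rot: [-3.138, -0.0, 1.356]
contact_force: [-6.9, 2.4, 5.1]
finger_gap: 0.0001
grip_force: 3.8
```

>>> {"api": "carry_out", "payload": {"rows": [[0,[0,0.002,0],[0,0,0]],[0,[0,0.004,0],[0,0,0]],[0,[0,0.004,0],[0,0,0]],[0,[0,0.004,0],[0,0,0]]]}}

```text
clock: 10.07
tool_pos: [0.5463, -0.2493, 0.11]
tcp_rot: [-3.13, 0.001, 1.355]
contact_force: [-15.8, 2.6, 11.5]
finger_gap: -0.0004
grip_force: 8.3
```

```bash
python3 - <<'E'
from h import *
p,_=read_camera("side"); q,_=read_camera("top")
cv2.imwrite("pics/s2.png",np.hstack([cv2.resize(p[130:290,270:430],(400,400)),cv2.resize(q[110:230,280:400],(400,400))]))
c=(np.array([.53118456,-.24027812,.11]),1.1782638568653585)
for r in([-.002,.02,0],-.057),([0,.004,0],0): c=after(c,[0,r[0],[0,0,r[1]]])
print(c)
for th,g,z in((.4,0,.11),(.2,.0,.11),(0,.005,.11),(0,.03,.11),(0,.03,.2)): print(row(c,center('R',th,g,z)))
for z in(.2,.11): print(row(c,center('L',0,.03,z)))
E
```

```text
(array([ 0.55280758, -0.25062397,  0.11      ]), 1.3573346381199767)
[0, [0.004, -0.019, -0.0], [0, 0, np.float64(0.044)]]
[0, [0.013, -0.037, -0.0], [0, 0, np.float64(0.108)]]
[0, [0.027, -0.057, -0.0], [0, 0, np.float64(0.172)]]
[0, [0.04, -0.078, -0.0], [0, 0, np.float64(0.172)]]
[0, [0.04, -0.078, -0.09], [0, 0, np.float64(0.172)]]
[0, [0.267, -0.197, -0.09], [0, 0, np.float64(-0.016)]]
[0, [0.267, -0.197, -0.0], [0, 0, np.float64(-0.016)]]
```

View pics/s2.png

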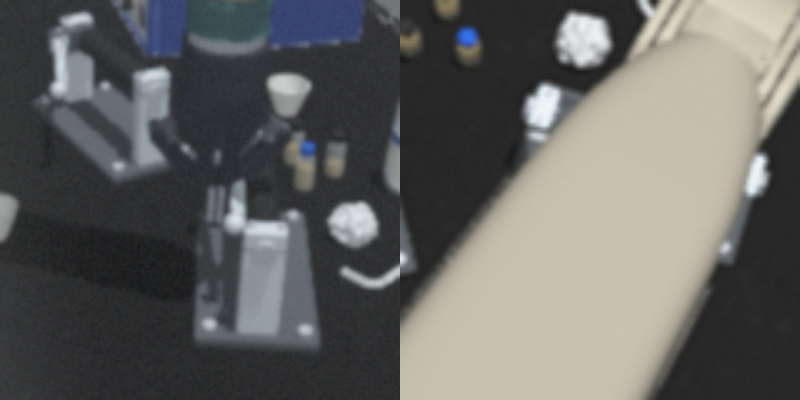

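The right lever lies against its grip (left half, ball end at about (235,218), beside the bar), with the fingers outside it. It stopped hard at about 0.52 rad, so R goes right in. I'll let it go and return to L.

>>> {"api": "carry_out", "payload": {"rows": [[0,[0.004,-0.019,0],[0,0,0.044]],[0,[0.013,-0.037,0],[0,0,0.1]],[0,[0.027,-0.057,0],[0,0,0.15]],[0,[0.04,-0.078,0],[0,0,0.172]],[0,[0.04,-0.078,0],[0,0,0.172]],[0,[0.04,-0.078,-0.05],[0,0,0.172]],[0,[0.04,-0.078,-0.09],[0,0,0.172]],[0,[0.16,-0.14,-0.09],[0,0,0.08]],[0,[0.267,-0.197,-0.09],[0,0,-0.016]],[0,[0.267,-0.197,-0.09],[0,0,-0.016]],[0,[0.267,-0.197,-0.09],[0,0,-0.016]],[0,[0.267,-0.197,-0.09],[0,0,-0.016]],[0,[0.267,-0.197,-0.09],[0,0,-0.016]],[0,[0.267,-0.197,-0.05],[0,0,-0.016]],[0,[0.267,-0.197,0],[0,0,-0.016]],[0,[0.267,-0.197,0],[0,0,-0.016]],[0,[0.267,-0.197,0],[0,0,-0.016]]]}}

```text
clock: 12.3
tool_pos: [0.4177, 0.0512, 0.1116]
tcp_rot: [3.14, -0.0, 1.405]
contact_force: [0.3, 0.2, 0.3]
finger_gap: 0.0001
grip_force: 0.0
```

```bash
python3 - <<'E'
from h import *
c=(np.array([.55280758,-.25062397,.11]),1.3573346381199767); c=after(c,[0,[.267,-.197,0],[0,0,-.016]])
print(c)
for th in(0,.05,.1,.15,.2,.24,.28,.32,.34): print(th,row(c,center('L',th,0)))
E
```

```text
(array([0.41684123, 0.05204937, 0.11      ]), 1.4076001205774133)
0 [0, [0.0, 0.03, -0.0], [0, 0, np.float64(0.0)]]
0.05 [0, [-0.001, 0.035, -0.0], [0, 0, np.float64(-0.016)]]
0.1 [0, [-0.001, 0.04, -0.0], [0, 0, np.float64(-0.031)]]
0.15 [0, [-0.002, 0.045, -0.0], [0, 0, np.float64(-0.047)]]
0.2 [0, [-0.002, 0.049, -0.0], [0, 0, np.float64(-0.063)]]
0.24 [0, [-0.002, 0.053, -0.0], [0, 0, np.float64(-0.076)]]
0.28 [0, [-0.002, 0.057, -0.0], [0, 0, np.float64(-0.089)]]
0.32 [0, [-0.001, 0.061, -0.0], [0, 0, np.float64(-0.101)]]
0.34 [0, [-0.001, 0.063, -0.0], [0, 0, np.float64(-0.108)]]
```

>>> {"api": "carry_out", "payload": {"rows": [[0,[0,0.01,0],[0,0,0]],[0,[0,0.02,0],[0,0,0]],[0,[0,0.03,0],[0,0,0]],[0,[-0.001,0.035,0],[0,0,-0.016]],[0,[-0.001,0.04,0],[0,0,-0.031]],[0,[-0.002,0.045,0],[0,0,-0.047]],[0,[-0.002,0.049,0],[0,0,-0.063]],[0,[-0.002,0.053,0],[0,0,-0.076]],[0,[-0.002,0.057,0],[0,0,-0.089]],[0,[-0.001,0.061,0],[0,0,-0.089]],[0,[-0.001,0.063,0],[0,0,-0.089]],[0,[-0.001,0.064,0],[0,0,-0.089]],[0,[-0.001,0.064,0],[0,0,-0.089]],[0,[-0.001,0.064,0],[0,0,-0.089]],[0,[-0.001,0.064,0],[0,0,-0.089]]]}}

```text
clock: 14.18
tool_pos: [0.4742, 0.0411, 0.1095]
tcp_rot: [-3.132, -0.001, 1.686]
contact_force: [-11.5, 0.3, 8.5]
finger_gap: 0.0004
grip_force: 5.9
```

```bash
python3 - <<'E'
from h import *
p,_=read_camera("side"); q,_=read_camera("top")
cv2.imwrite("pics/s3.png",np.hstack([cv2.resize(p[110:290,230:410],(400,400)),cv2.resize(q[120:260,190:330],(400,400))]))
s=read_state(); print(s['tool_pos'],s['contact_force'])
E
```

```text
[0.47421901 0.04105879 0.10952248] [-11.3750083    0.716549     9.20960202]
```

View pics/s3.png

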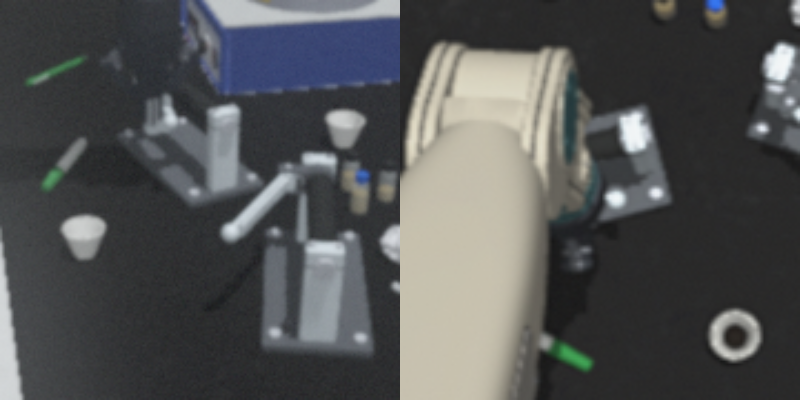

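The left lever is held in against its stop: its ball end is at about (615,198) in the right half, short of the grip. The right lever has sprung back, with its ball end at about (231,232) in the left half, and the crucible and marker look unmoved.

```bash
python3 -c "
from workcell import *
print(job_done())"
```

```text
the job is handed in; nothing more can be done
None
```

I tried both levers: the right one goes fully in to its bar and has been let go; the left one stops short, and I handed the job in with it held against its stop at about 11 N sideways.

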